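# Set the sharpening stones out to dry

## Task

The wet sharpening is done, so set the stones out to dry: on the black mat, turn every six-sided hone until its flat with the two saw kerfs lies on top, and stand every flat whetstone upright on one of its long thin edges. Also raise the lid of the stone box beside the mat so that it stays open at about 60 degrees. Keep the hones and whetstones on the mat, let go of everything, and leave the other things on the bench where they are.

Things in the scene. Friction and masses are not known exactly. Their poses are not given: they have to be found in the camera images.
- mat: black rubber drying mat, 196 (its x) by 270 (its y) by 3 mm, fixed flat on the bench; origin at the centre of its underside, so its top is 3 mm above the bench
- hone_a: a grey six-sided hone: a hexagonal stone prism 62 mm long, 40 mm across the flats (46 mm across the corners), about 0.14 kg, lying on one of its flats on the mat, in any of the mat's six places; one flat is marked by two dark saw kerfs across it. Origin at the centre of the prism; y along its length, z the outward normal of the marked flat (z straight up = marked flat on top). May be absent (None)
- hone_b: a grey six-sided hone: a hexagonal stone prism 62 mm long, 40 mm across the flats (46 mm across the corners), about 0.14 kg, lying on one of its flats on the mat, in any of the mat's six places; one flat is marked by two dark saw kerfs across it. Origin at the centre of the prism; y along its length, z the outward normal of the marked flat (z straight up = marked flat on top). May be absent (None)
- hone_c: a grey six-sided hone: a hexagonal stone prism 62 mm long, 40 mm across the flats (46 mm across the corners), about 0.14 kg, lying on one of its flats on the mat, in any of the mat's six places; one flat is marked by two dark saw kerfs across it. Origin at the centre of the prism; y along its length, z the outward normal of the marked flat (z straight up = marked flat on top). May be absent (None)
- hone_d: a grey six-sided hone: a hexagonal stone prism 62 mm long, 40 mm across the flats (46 mm across the corners), about 0.14 kg, lying on one of its flats on the mat, in any of the mat's six places; one flat is marked by two dark saw kerfs across it. Origin at the centre of the prism; y along its length, z the outward normal of the marked flat (z straight up = marked flat on top). May be absent (None)
- stone_a: a brown flat whetstone, 46 (x) by 64 (y) by 18 mm (z), about 0.12 kg, lying flat on the mat in any of its six places; origin at its centre. Stood on a long thin edge, its x axis is vertical (either way up) and its origin is 23 mm above the mat. May be absent (None)
- stone_b: a brown flat whetstone, 46 (x) by 64 (y) by 18 mm (z), about 0.12 kg, lying flat on the mat in any of its six places; origin at its centre. Stood on a long thin edge, its x axis is vertical (either way up) and its origin is 23 mm above the mat. May be absent (None)
- stone_box: red-brown wooden sharpening-stone box, 116 (x) by 254 (y) by 66 mm, fixed on the bench to the left of the mat with its long side pointing away from the robot; origin at the centre of its underside, front towards its -x, which faces the mat; its front wall is 49 mm before the origin and 52 mm high; hinged lid on top
- stone_box_lid (a joint): angle of the box's lid in rad: 0 shut, growing as it is raised (limit 1.83); it starts a little ajar. The hinge is stiff (0.3 N m of friction, about 4 N at the front edge) and the lid stays where it is left
- lid_hinge (a point): on the hinge line at the back of the box, halfway along it (54 mm behind the box's origin, 53 mm up); the line runs along the box's y
- lid_edge (a point): middle of the underside of the lid's front lip, 109 mm from the hinge line; the lip is 6 mm deep, 50 mm wide and 10 mm thick, on the front of a 12 mm thick lid 254 mm wide; the lip juts out so that a fingertip from in front can go under it and lift. Moves with the lid
- sanding_block: cork sanding block, 64x112x34 mm; loose bystander, not part of the job; origin at the centre of its underside
- oil_can: oil can with a spout, 60x60x145 mm; loose bystander, not part of the job; origin at the centre of its underside
- try_square: try square, 136x110x25 mm; loose bystander, not part of the job; origin at the centre of its underside
- brass_hammer: small brass hammer, 60x175x25 mm, lying; loose bystander, not part of the job; origin at the centre of its underside
- screw_tin: flat steel tin with a lid, 68x102x24 mm; loose bystander, not part of the job; origin at the centre of its underside
- bench_dog_a: round steel bench dog, 23x90x22 mm, lying; loose bystander, not part of the job; origin at the centre of its underside
Things that resemble listed ones, but are neither listed nor needed, are in the scene too. Leave any green look-alike of the stone_a alone.

How it is judged:
By the outcome, as a careful person would: the job done as asked, in the order asked, and still so for the second after the job is handed in, with the robot touching nothing.
Of hone_a, hone_b, hone_c, hone_d only 2 to 3 are there at a start; the rules pass over those that are not, and their reading is None.
Of stone_a, stone_b only 1 to 2 are there at a start; the rules pass over those that are not, and their reading is None.
At some moment in a run one of hone_a, hone_b, hone_c, hone_d, stone_a, stone_b may be knocked a few centimetres aside while the robot is not near it.
Once in a run the grip may slacken for a moment while it holds something.
It also fails if it takes over 210 s, if anything falls off the work surface, if the arm or the gripper's body presses on something with over 40 N, if the wrist force passes 120 N, or if a joint passes its speed limit or range.

## Robot

A 7-joint arm with a two-finger parallel gripper is mounted at the origin on a cart in front of the work surface, level with it; the furniture and walls round the work are solid. World frame = base frame: x ahead of the robot, y to its left, z up, the work surface at z = 0. Lengths are in m, angles in rad, forces in N, time in s.
With the tool pointing down it reaches from about 0.4 to 0.85 m from the base axis. Payload 4.4 kg.
Tool frame: the origin (TCP) lies midway between the tips of the shut fingers; the grasp point (between the pads) lies 19 mm behind it (robot.tcp_to_grasp is the distance from the TCP to the grasp point, in m); z points along the fingers, x is the direction in which the jaws open and shut, and the axes are right-handed (so a half turn about z gives the same grasp; the last joint's range is limited). The gripper opens to 94 mm and grips with 3 to 60 N. Pads are 16 mm wide; open, the fingers measure 119 mm over their backs; the gripper's body (75 mm by 177 mm) begins 78 mm behind the grasp point.
Start: joints at [-1.252, 0.628, 0.038, 1.517, -0.027, 0.996, -0.02], TCP at [0.244, 0.602, 0.205] pointing down, gripper open.
Joint ranges: [-3.06, 3.06], [-0.37, 2.12], [-1.25, 1.32], [0.18, 2.47], [-1.1, 4.24], [0.23, 1.98], [-2.94, 2.94]. Speed limits (rad/s): [2.57, 2.57, 3.14, 3.14, 3.14, 3.14, 3.14].

## Interface

Orientations are given as a 3x3 rotation matrix whose columns are the frame's x, y, z axes.
In Python, from station import robot, imaging, workorder gives the robot as it stands. The module is installed in compiled form; this text tells all that it offers.
- The arm moves only by the shell command python3 -m inch 'ROWS' [FORCE]. ROWS is JSON, one flat list of numbers, 7 for each row, row after row: the shift along the tool's x, y, z scaled (see below), then the turn, a rotation vector about the tool's x, y, z scaled (see below), then the opening, from 0 (shut) to 1 (fully open). A call has 1 to 10 rows; each row shifts and turns the pose as measured when the row begins, along the tool's axes as they then stand; what a row does not reach is not made up. The controller multiplies each number of a shift by 0.04 m and each number of a turn by 10 degrees. A row lasts 1/8 s, in which the tool goes at most 62.5 mm and 10.7 degrees, less where a joint would pass 70% of its speed; a pose out of reach is approached as far as the arm can. A call with a number of a shift or a turn outside -1 to 1 is refused whole. A call with a gripper value outside its range is refused whole. The fingers move at their own pace and stop on an object; FORCE is the grip in N (left out, the last holds). Time passes only in rows, so rows that do not move let the fingers close. It gives the time, the measured TCP pose, the force and the opening at its end, in the units of the state.
- robot.state(): the state, without advancing time (a new reading comes with each control period).
- imaging.read_camera(name): name is "side" or "top"; returns a dict with "frame" (400x640x3 uint8, red, green, blue), "K" (3x3 intrinsics, pixels), "D" ([k1, k2, p1, p2, k3] as OpenCV has them; the pictures are not rectified), "R" (3x3) and "t" (3): a world point X has camera coordinates R X + t. Camera axes: x right, y down, z forward; pixel columns grow to the right and rows downward; lengths in m; the calibration is good to about 2 mm. A picture is of the moment at which its call begins. There is no depth.
- workorder.job_done(): hands the job in, once; it reports no verdict.
The state is a dict: "clock": time; "q": joint angles; "joint_velocities": joint speeds; "joint_efforts": joint torques, N m; "eef_pos": TCP position; "tcp_rot": TCP orientation; "contact_force": force on the tool from outside, world axes, zero at the start; "moment": the same for the moment, N m; "opening": finger opening in m.
Only numpy, scipy, OpenCV 4.12 (cv2) and the standard library are available. Lean on these libraries where they do the work, as an engineer would, in place of code of your own. Each camera call takes 0.05 s, during which the arm holds its last target. There are 200 camera calls.

## Working session

There is one attempt and no reset: what is moved stays moved. The work goes in short steps, Python scripts to look and compute and a shell command to move; the robot and the scene stay as the last step left them, time stands still between calls to the robot, and variables do not carry over. Pictures are saved under pics/ and viewed, about 12 in all and at most 16, crops included, and the job is handed in when it is done.

```bash
mkdir -p pics; cat > h.py <<'E'
from station import robot, imaging, workorder
import numpy as np, cv2
def cam(n): return imaging.read_camera(n)
def ray(c,uv,z):
    p=cv2.undistortPoints(np.array([[uv]],float),c['K'],np.array(c['D'],float))[0,0]
    R=np.array(c['R']);t=np.array(c['t']);o=-R.T@t;d=R.T@np.array([p[0],p[1],1.])
    return o+d*(z-o[2])/d[2]
def proj(c,X):
    return cv2.projectPoints(np.array([X],float),cv2.Rodrigues(np.array(c['R']))[0],np.array(c['t']),np.array(c['K']),np.array(c['D'],float))[0][0,0]
def save(c,name,box=None,s=1):
    f=c['frame']
    if box: f=f[box[1]:box[3],box[0]:box[2]]
    cv2.imwrite('pics/'+name+'.png',cv2.resize(f[:,:,::-1],None,fx=s,fy=s,interpolation=cv2.INTER_CUBIC))
E
python3 - <<'E'
from h import *
for n in('top','side'):
    c=cam(n);save(c,n+'0',s=1.25)
    R=np.array(c['R']);print(n,-R.T@c['t'],R[2],c['K'])
s=robot.state();print(s['clock'],s['eef_pos'],s['tcp_rot'],s['opening'],s['contact_force'])
E
```

```text
top [0.35489516 0.03203648 1.60317178] [ 0.14113143 -0.01243985 -0.98991271] [[500.12046988   0.         320.03725967]
 [  0.         500.12046988 200.99732808]
 [  0.           0.           1.        ]]
side [ 0.26536373 -1.05356996  0.56333491] [ 0.22913846  0.88209815 -0.4115804 ] [[377.10989607   0.         321.00064467]
 [  0.         377.10989607 206.81328036]
 [  0.           0.           1.        ]]
0.1 [0.24375807 0.60195819 0.20466571] [[ 3.75389370e-01  9.26867021e-01 -5.87977635e-04]
 [ 9.26865831e-01 -3.75389831e-01 -1.48558642e-03]
 [-1.59766189e-03  1.26969720e-05 -9.99998724e-01]] 0.09412662290111935 [ 0.37305263 -1.12296225 -0.52084489]
```

View pics/top0.png

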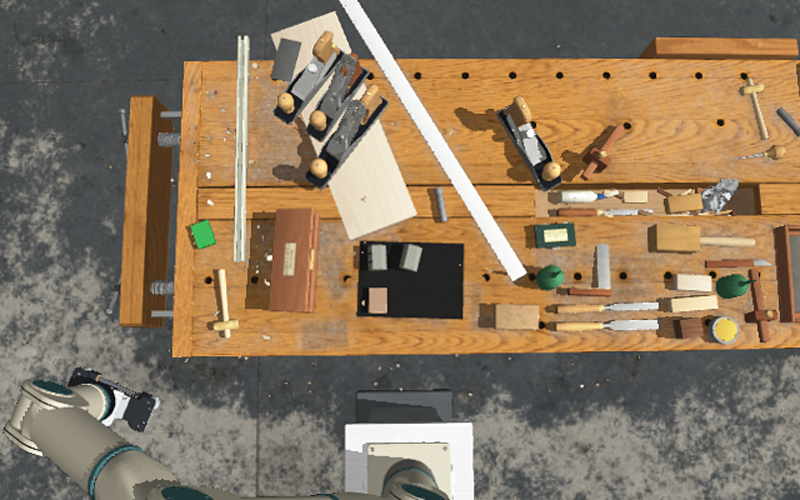

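View pics/side0.png

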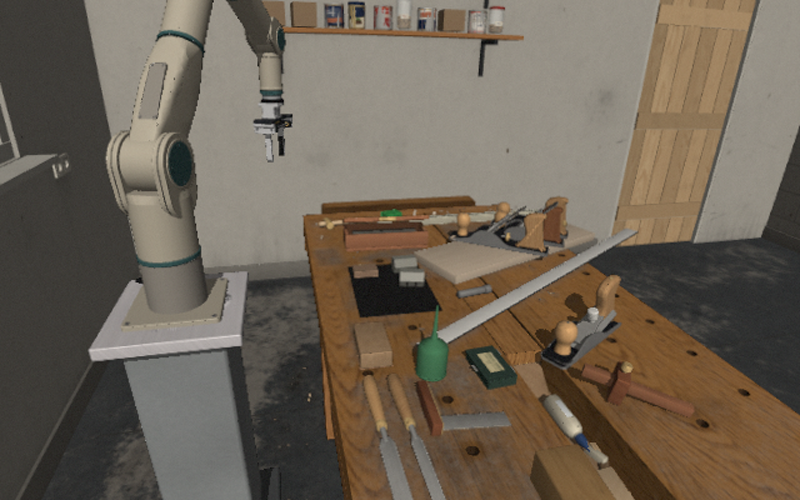

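```bash
python3 - <<'E'
from h import *
c=cam('top');d=cam('side')
a=cv2.resize(c['frame'][188:260,195:380],None,fx=4,fy=4,interpolation=cv2.INTER_CUBIC)
b=cv2.resize(d['frame'][170:255,265:365],None,fx=3.5,fy=3.5,interpolation=cv2.INTER_CUBIC)
im=np.zeros((590,740,3),np.uint8);im[:288,:740]=a;im[290:290+b.shape[0],:350]=b[:300]
cv2.imwrite('pics/crop1.png',im[:,:,::-1])
# mat corners
for uv in [(363,241),(464,243),(463,319),(357,318)]:print(ray(c,np.array(uv)/1.25,.003))
print('box', [ray(c,np.array(uv)/1.25,.06).round(3) for uv in [(276,211),(318,209),(311,311),(268,309)]])
E
```

```text
[0.61082839 0.10758295 0.003     ]
[ 0.60294026 -0.15427624  0.003     ]
[ 0.40675751 -0.14664525  0.003     ]
[0.4124329  0.12359425 0.003     ]
box [array([0.68 , 0.324, 0.06 ]), array([0.684, 0.218, 0.06 ]), array([0.429, 0.233, 0.06 ]), array([0.435, 0.339, 0.06 ])]
```

View pics/crop1.png

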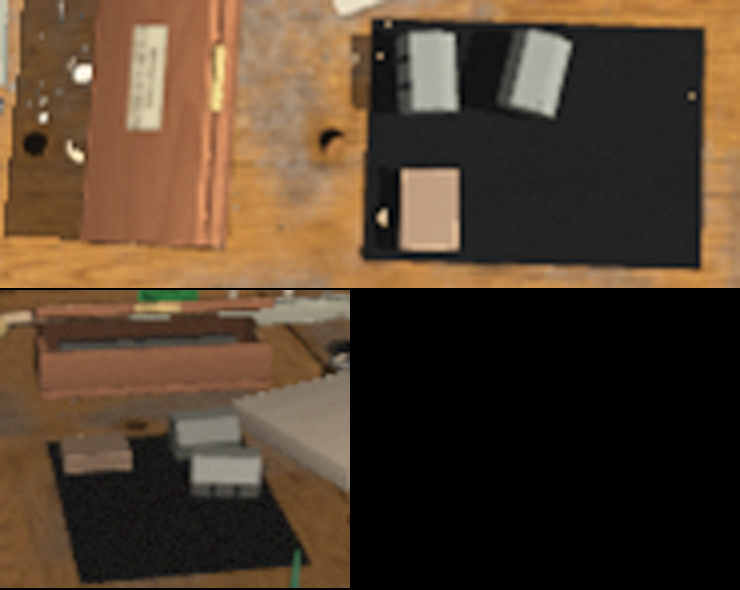

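Top crop: two grey hones on the mat (crop ~(428,72) with kerf marks on its left/+y upper flank; ~(535,73) with two kerf marks on its lower −y flank, seen in the side crop at (225,490)) and one brown whetstone at (430,208). The green block at top0 (203,235) is off the mat, on the far side of the box: a look-alike, left alone. The lid is slightly ajar.

```bash
cat >> h.py <<'E'
from scipy.spatial.transform import Rotation as Ro
def down(yaw,tilt=0):
    # tool x along world yaw(deg), z down; tilt(deg)>0: gripper body leans to left side of x axis (approx +y)
    x=np.array([np.cos(np.radians(yaw)),np.sin(np.radians(yaw)),0]);z=np.array([0,0,-1.])
    R=np.c_[x,np.cross(z,x),z]
    return Ro.from_rotvec(-np.radians(tilt)*x).as_matrix()@R
def need(pos,R):
    s=robot.state();R0=np.array(s['tcp_rot']);d=np.array(pos)-s['eef_pos']
    print('t',round(s['clock'],2),'pos',np.round(s['eef_pos'],4),'F',np.round(s['contact_force'],1),'open',round(s['opening'],4))
    print('shift now-frame',(R0.T@d/.04).round(2),'shift after turn',(R.T@d/.04).round(2),'turn',(np.degrees(Ro.from_matrix(R0.T@R).as_rotvec())/10).round(2))
def find(c,z):
    hsv=cv2.cvtColor(c['frame'],cv2.COLOR_RGB2HSV);roi=np.zeros(hsv.shape[:2],np.uint8);roi[192:254,288:370]=1
    for n,m in(('grey',(hsv[...,1]<50)&(hsv[...,2]>75)),('brown',(hsv[...,1]>=50)&(hsv[...,2]>110))):
        k,_=cv2.findContours((m&(roi>0)).astype(np.uint8),0,2)
        for q in k:
            if cv2.contourArea(q)<60: continue
            r=cv2.minAreaRect(q);b=cv2.boxPoints(r);zz=z if n=='grey' else .021
            w=np.array([ray(c,p,zz)[:2] for p in b]);e=[w[1]-w[0],w[2]-w[1]];e.sort(key=np.linalg.norm)
            print(n,np.round(r[0],1),'ctr',w.mean(0).round(4),'size',[round(np.linalg.norm(v),3) for v in e],'yaw long',round(np.degrees(np.arctan2(e[1][1],e[1][0]))%180,1))
E
python3 - <<'E'
from h import *
c=cam('top');find(c,.035)
need([.56,.09,.25],down(0))
E
python3 -m inch '[0,0,-1,0,0,0,1, 0,0,-1,0,0,0,1, 0,0,-1,0,0,0,1]'
```

```text
grey [329.8 205.8] ctr [ 0.5628 -0.0184] size [np.float64(0.038), np.float64(0.066)] yaw long 165.4
grey [302.5 205. ] ctr [0.5663 0.0679] size [np.float64(0.041), np.float64(0.064)] yaw long 179.5
brown [302. 240.] ctr [0.4566 0.0706] size [np.float64(0.044), np.float64(0.063)] yaw long 179.5
brown [328.5 193. ] ctr [ 0.6061 -0.0154] size [np.float64(0.006), np.float64(0.26)] yaw long 89.4
t 0.25 pos [0.2438 0.6023 0.2051] F [-0.6 -0.9 -0.7] open 0.094
shift now-frame [-8.9  12.13 -1.12] shift after turn [ 7.9  12.81 -1.12] turn [0.  0.  6.8]
clock: 0.62
eef_pos: [0.2429, 0.5999, 0.3236]
tcp_rot: [[0.375, 0.927, -0.004], [0.927, -0.375, -0.01], [-0.011, 0.0, -1.0]]
contact_force: [-0.3, 0.1, -0.6]
opening: 0.0944
```

```bash
python3 -m inch '[0,1,0,0,0,0.97,1, 0,1,0,0,0,0.97,1, 0,1,0,0,0,0.97,1, 0,1,0,0,0,0.97,1, 0,1,0,0,0,0.97,1, 0,1,0,0,0,0.97,1, 0,1,0,0,0,0.97,1]'
python3 - <<'E'
from h import *
need([.565,.065,.15],down(0,30))
need([.565,.065,.15],down(0,0))
E
```

```text
clock: 1.5
eef_pos: [0.4087, 0.3916, 0.3265]
tcp_rot: [[1.0, -0.031, -0.003], [-0.031, -1.0, -0.002], [-0.003, 0.002, -1.0]]
contact_force: [-0.2, -0.3, 0.1]
opening: 0.0937
t 1.5 pos [0.4087 0.3916 0.3265] F [-0.2 -0.3  0.1] open 0.0937
shift now-frame [4.17 8.03 4.42] shift after turn [3.91 4.87 7.9 ] turn [-2.99  0.06 -0.17]
t 1.5 pos [0.4087 0.3916 0.3265] F [-0.2 -0.3  0.1] open 0.0937
shift now-frame [4.17 8.03 4.42] shift after turn [3.91 8.17 4.41] turn [ 0.01  0.02 -0.18]
```

```bash
python3 -m inch '[0.5,1,0.3,0,0,0,1, 0.5,1,0.3,0,0,0,1, 0.5,1,0.3,0,0,0,1, 0.5,1,0.3,0,0,0,1, 0.5,1,0.3,0,0,0,1, 0.5,1,0.4,0,0,0,1, 0.5,1,0.4,0,0,0,1, 0.6,1,0.4,0,0,-0.17,1]'
python3 -m inch '[0,0,0,-1,0,0,1, 0,0,0,-1,0,0,1, 0,0,0,-1,0,0,1,0,0,0,0,0,0,1]'
python3 - <<'E'
from h import *
need([.565,.070-.0095,.0125],down(0,30))
E
```

```text
clock: 2.5
eef_pos: [0.5661, 0.0582, 0.2169]
tcp_rot: [[1.0, 0.003, 0.001], [0.003, -1.0, 0.002], [0.001, -0.002, -1.0]]
contact_force: [0.6, 0.9, 1.1]
opening: 0.0941
clock: 3.0
eef_pos: [0.5692, 0.0386, 0.2163]
tcp_rot: [[1.0, -0.026, -0.011], [-0.028, -0.856, -0.515], [0.004, 0.516, -0.857]]
contact_force: [0.9, -0.7, 0.3]
opening: 0.0941
t 3.0 pos [0.5692 0.0386 0.2163] F [ 0.9 -0.7  0.3] open 0.0941
shift now-frame [-0.14 -3.09  4.08] shift after turn [-0.11 -3.02  4.14] turn [ 0.1   0.06 -0.15]
```

```bash
python3 -m inch '[-0.12,-0.75,0.75,0,0,-0.15,1, 0,-0.75,0.75,0,0,0,1, 0,-0.75,0.75,0,0,0,1, 0,-0.75,0.75,0,0,0,1,0,0,0,0,0,0,1]'
python3 - <<'E'
from h import *
need([.565,.070-.0095,.0125],down(0,30))
c=cam('top');d=cam('side');np.savez('x.npz',a=c['frame'])
a=cv2.resize(c['frame'][188:260,280:380],None,fx=5,fy=5,interpolation=cv2.INTER_CUBIC)
b=cv2.resize(d['frame'][190:260,265:365],None,fx=5,fy=5,interpolation=cv2.INTER_CUBIC)
cv2.imwrite('pics/c2.png',cv2.resize(np.vstack([a,b]),None,fx=.84,fy=.84)[:,:,::-1])
E
```

```text
clock: 3.62
eef_pos: [0.5664, 0.0776, 0.051]
tcp_rot: [[1.0, -0.008, -0.01], [-0.012, -0.863, -0.505], [-0.005, 0.505, -0.863]]
contact_force: [-0.2, -0.6, 0.2]
opening: 0.094
t 3.62 pos [0.5664 0.0776 0.051 ] F [-0.2 -0.6  0.2] open 0.094
shift now-frame [-0.03 -0.12  1.05] shift after turn [-0.04 -0.11  1.05] turn [ 0.04  0.06 -0.05]
```

View pics/c2.png

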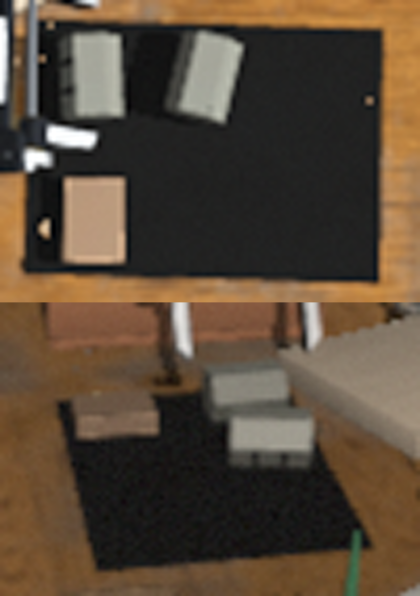

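```bash
python3 - <<'E'
from h import *
s=robot.state();R=np.array(s['tcp_rot']);p=np.array(s['eef_pos'])
for n in('top','side'):
    c=cam(n);print(n,[proj(c,p+R@np.array(o)).round(1) for o in([0,0,0],[.05,0,0],[-.05,0,0])], proj(c,[.566,.07,.043]),proj(c,[0,0,0]))
    c['frame'][[int(round(v)) for v in proj(c,p)[::-1]]]=0
    save(c,'c3'+n,(240,120,380,260) if n=='top' else (230,130,370,270),2.8)
a=[cv2.imread('pics/c3%s.png'%n) for n in('top','side')];cv2.imwrite('pics/c3.png',np.hstack(a))
E
```

```text
top [array([299.7, 203.4]), array([299.8, 187.6]), array([299.6, 219.3])] [301.78842151 204.74678377] [326.10924202 387.63752525]
side [array([324. , 201.6]), array([338.2, 200.6]), array([309.5, 202.7])] [323.54926774 205.55905665] [143.13570291 242.94579239]
```

View pics/c3.png

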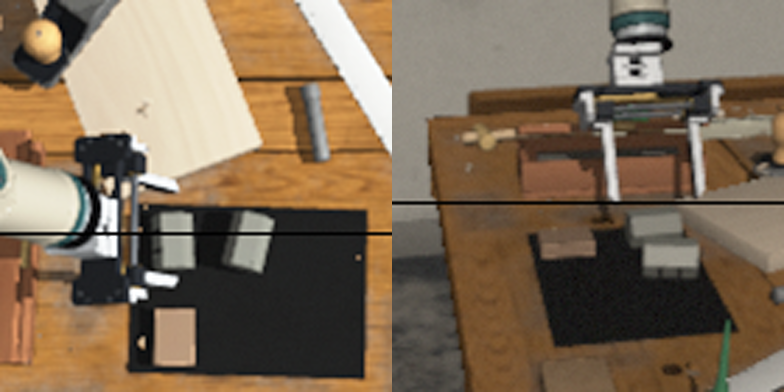

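The tips line up with hone 1 in the side view and are within a few mm in the top view. I'll descend and grip.

```bash
python3 -m inch '[0,-0.06,0.5,0,0,0,1, 0,0,0.5,0,0,0,1, 0,0,0.1,0,0,0,1, 0,0,0,0,0,0,1]'
python3 -m inch '[0,0,0,0,0,0,0.5, 0,0,0,0,0,0,0.5, 0,0,0,0,0,0,0.5, 0,0,0,0,0,0,0.5, 0,0,0,0,0,0,0.5, 0,0,0,0,0,0,0.5]' 30
python3 -m inch '[0,0,-0.5,0,0,0,0.5, 0,0,-1,0,0,0,0.5, 0,0,0,0,0,0,0.5]'
```

```text
clock: 4.32
eef_pos: [0.5741, 0.0564, 0.0225]
tcp_rot: [[1.0, -0.02, 0.004], [-0.015, -0.866, -0.5], [0.014, 0.499, -0.866]]
contact_force: [1.4, 1.0, 0.6]
opening: 0.0938
clock: 5.08
eef_pos: [0.5747, 0.0579, 0.0241]
tcp_rot: [[1.0, -0.02, 0.006], [-0.014, -0.867, -0.498], [0.016, 0.498, -0.867]]
contact_force: [-0.7, 0.5, 0.9]
opening: 0.0618
clock: 5.45
eef_pos: [0.5742, 0.0887, 0.0761]
tcp_rot: [[1.0, -0.02, 0.006], [-0.014, -0.867, -0.498], [0.015, 0.498, -0.867]]
contact_force: [-0.1, 0.2, -2.2]
opening: 0.0622
```

```bash
python3 -m inch '[0,0,-0.7,0,0,0,0.5, 0,0,0,1,0,0,0.5, 0,0,0,1,0,0,0.5, 0,0,0,1,0,0,0.5, 0,0,0,1,0,0,0.5, 0,0,0,1,0,0,0.5, 0,0,0,1,0,0,0.5, 0,0,0,0,0,0,0.5]' 40
python3 - <<'E'
from h import *
need([.565,.07,.03],down(0,-30))
c=cam('top');d=cam('side')
save(c,'a',(260,160,360,260),4);save(d,'b',(270,140,370,240),4)
cv2.imwrite('pics/c4.png',np.hstack([cv2.imread('pics/%s.png'%n) for n in'ab']))
E
```

```text
clock: 6.45
eef_pos: [0.5693, 0.0944, 0.0898]
tcp_rot: [[1.0, -0.015, 0.016], [-0.021, -0.858, 0.514], [0.006, -0.514, -0.858]]
contact_force: [-0.1, -0.8, -1.1]
opening: 0.0618
t 6.45 pos [0.5693 0.0944 0.0898] F [-0.1 -0.8 -1.1] open 0.0618
shift now-frame [-0.1   1.29  0.97] shift after turn [-0.11  1.28  0.99] turn [-0.09 -0.09 -0.09]
```

View pics/c4.png

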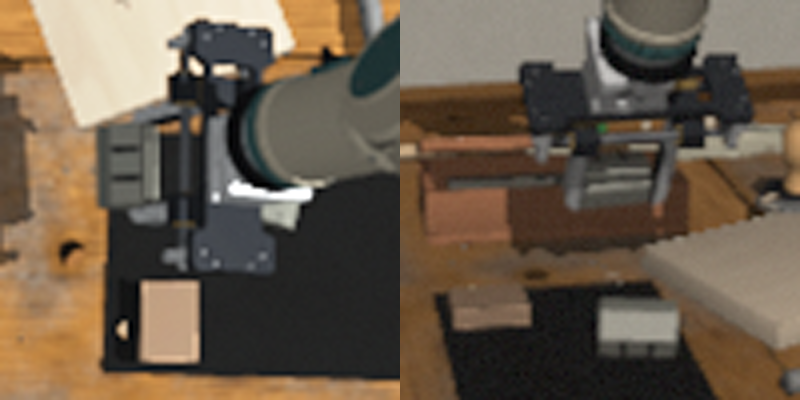

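Hone 1 now shows both kerfs on its top flat (crop (125,165)). I'll lower it.

```bash
python3 -m inch '[0,0.5,0.3,0,0,0,0.5, 0,0.5,0.3,0,0,0,0.5, 0,0.4,0.25,0,0,0,0.5, 0,0.2,0.1,0,0,0,0.5, 0,0,0,0,0,0,0.5]'
python3 - <<'E'
from h import *
need([.565,.058,.014],down(0,-30))
E
```

```text
clock: 7.18
eef_pos: [0.5672, 0.0746, 0.0237]
tcp_rot: [[1.0, 0.01, 0.003], [0.007, -0.858, 0.513], [0.007, -0.513, -0.858]]
contact_force: [0.3, 0.3, -2.2]
opening: 0.0617
t 7.17 pos [0.5672 0.0746 0.0237] F [ 0.3  0.3 -2.2] open 0.0617
shift now-frame [-0.06  0.48 -0.  ] shift after turn [-0.05  0.48  0.  ] turn [-0.09 -0.02  0.06]
```

```bash
python3 -m inch '[0,0.3,0,0,0,0,0.5, 0,0.15,0,0,0,0,0.5, 0,0,0,0,0,0,0.5]'
python3 - <<'E'
from h import *
need([.565,.058,.014],down(0,-30))
E
```

```text
clock: 7.55
eef_pos: [0.5682, 0.0583, 0.0149]
tcp_rot: [[1.0, 0.011, 0.004], [0.007, -0.858, 0.513], [0.009, -0.513, -0.858]]
contact_force: [-0.2, 0.1, -1.5]
opening: 0.062
t 7.55 pos [0.5682 0.0583 0.0149] F [-0.2  0.1 -1.5] open 0.062
shift now-frame [-0.08  0.02  0.02] shift after turn [-0.08  0.02  0.02] turn [-0.09 -0.02  0.06]
```

```bash
python3 -m inch '[0,0.06,0.1,0,0,0,0.5, 0,0,0,0,0,0,0.5]'; python3 -m inch '[0,0.05,0.08,0,0,0,0.5, 0,0,0,0,0,0,0.5]'
```

```text
clock: 7.8
eef_pos: [0.5685, 0.0584, 0.0104]
tcp_rot: [[1.0, 0.011, 0.005], [0.007, -0.858, 0.513], [0.01, -0.513, -0.858]]
contact_force: [-0.2, 0.5, -1.2]
opening: 0.0617
clock: 8.05
eef_pos: [0.5693, 0.0585, 0.0087]
tcp_rot: [[1.0, 0.012, 0.006], [0.007, -0.857, 0.515], [0.011, -0.515, -0.857]]
contact_force: [0.5, 0.2, -1.5]
opening: 0.0617
```

```bash
python3 -m inch '[0,0,0,0,0,0,1, 0,0,0,0,0,0,1, 0,0,0,0,0,0,1, 0,0,0,0,0,0,1, 0,0,-0.7,0,0,0,1, 0,0,-1,0,0,0,1, 0,0,-1,0,0,0,1,0,0,0,0,0,0,1]'
python3 - <<'E'
from h import *
c=cam('top');find(c,.035)
for yaw in (0,-14): need([.562,-.015+.0095,.02],down(yaw,-30))
d=cam('side');save(c,'a',(280,180,380,260),4);save(d,'b',(260,180,360,260),4)
cv2.imwrite('pics/c5.png',np.hstack([cv2.imread('pics/%s.png'%n) for n in'ab']))
E
```

```text
clock: 9.05
eef_pos: [0.5682, 0.0032, 0.1032]
tcp_rot: [[1.0, 0.013, 0.003], [0.01, -0.856, 0.516], [0.01, -0.516, -0.856]]
contact_force: [1.2, 0.5, -1.1]
opening: 0.0937
grey [329.2 208. ] ctr [ 0.556  -0.0165] size [np.float64(0.041), np.float64(0.081)] yaw long 169.4
grey [304.5 204. ] ctr [0.5695 0.0616] size [np.float64(0.041), np.float64(0.064)] yaw long 179.5
grey [357. 201.] ctr [ 0.5773 -0.1049] size [np.float64(0.058), np.float64(0.076)] yaw long 89.4
brown [302. 240.] ctr [0.4566 0.0706] size [np.float64(0.044), np.float64(0.063)] yaw long 179.5
t 9.1 pos [0.5668 0.0048 0.1021] F [-0.3 -0.8 -0.9] open 0.0944
shift now-frame [-0.14  1.28  1.62] shift after turn [-0.12  1.25  1.65] turn [-0.12 -0.    0.08]
t 9.1 pos [0.5668 0.0048 0.1021] F [-0.3 -0.8 -0.9] open 0.0944
shift now-frame [-0.14  1.28  1.62] shift after turn [-0.06  1.27  1.64] turn [-0.12  0.71  1.28]
```

View pics/c5.png

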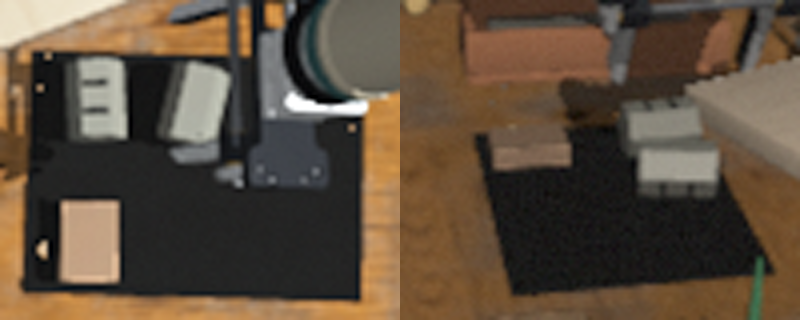

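```bash
python3 -m inch '[0,0,0,-0.06,0.35,0.64,1, 0,0,0,-0.06,0.35,0.64,1, 0,0,0,0,0,0,1, 0,0.5,0.3,0,0,0,1, 0,0.5,0.3,0,0,0,1, 0,0,0,0,0,0,1]'
python3 - <<'E'
from h import *
need([.561,-.0055,.013],down(-14,-30))
E
```

```text
clock: 9.9
eef_pos: [0.557, -0.0093, 0.0541]
tcp_rot: [[0.973, -0.206, 0.106], [-0.232, -0.838, 0.494], [-0.013, -0.505, -0.863]]
contact_force: [-0.8, 0.3, 0.2]
opening: 0.0941
t 9.9 pos [ 0.557  -0.0093  0.0541] F [-0.8  0.3  0.2] open 0.0941
shift now-frame [0.09 0.42 0.94] shift after turn [0.07 0.41 0.95] turn [-0.03  0.1   0.01]
```

```bash
python3 -m inch '[0.05,0.25,0.5,0,0.1,0,1, 0.05,0.15,0.45,0,0,0,1, 0,0,0,0,0,0,1]'
python3 - <<'E'
from h import *
need([.561,-.0055,.013],down(-14,-30))
E
```

```text
clock: 10.28
eef_pos: [0.564, -0.0021, 0.0129]
tcp_rot: [[0.972, -0.201, 0.122], [-0.235, -0.838, 0.492], [0.004, -0.507, -0.862]]
contact_force: [-0.4, 0.1, 0.7]
opening: 0.0937
t 10.28 pos [ 0.564  -0.0021  0.0129] F [-0.4  0.1  0.7] open 0.0937
shift now-frame [-0.05  0.09 -0.05] shift after turn [-0.05  0.09 -0.05] turn [-0.05  0.    0.04]
```

```bash
python3 -m inch '[0,0,0,0,0,0,0.5, 0,0,0,0,0,0,0.5, 0,0,0,0,0,0,0.5, 0,0,0,0,0,0,0.5, 0,0,0,0,0,0,0.5, 0,-0.3,-0.5,0,0,0,0.5, 0,-0.5,-0.85,0,0,0,0.5, 0,-0.4,-0.7,0,0,0,0.5]' 40
python3 -m inch '[0,0,0,-1,0,0,0.5, 0,0,0,-1,0,0,0.5, 0,0,0,-1,0,0,0.5, 0,0,0,-1,0,0,0.5, 0,0,0,-1,0,0,0.5, 0,0,0,-1,0,0,0.5, 0,0,0,0,0,0,0.5]'
python3 - <<'E'
from h import *
need([.56,-.04,.02],down(-14,30))
E
```

```text
clock: 11.28
eef_pos: [0.5624, -0.0023, 0.1093]
tcp_rot: [[0.972, -0.203, 0.119], [-0.235, -0.838, 0.493], [-0.0, -0.507, -0.862]]
contact_force: [0.7, -0.3, -1.3]
opening: 0.0618
clock: 12.15
eef_pos: [0.5636, -0.0061, 0.111]
tcp_rot: [[0.969, -0.213, -0.122], [-0.245, -0.828, -0.504], [0.006, 0.519, -0.855]]
contact_force: [0.2, 0.5, -0.7]
opening: 0.0615
t 12.15 pos [ 0.5636 -0.0061  0.111 ] F [ 0.2  0.5 -0.7] open 0.0615
shift now-frame [ 0.11 -0.46  2.38] shift after turn [ 0.12 -0.41  2.39] turn [ 0.12 -0.02 -0.04]
```

```bash
python3 -m inch '[0.04,-0.25,0.8,0,0,0,0.5, 0.05,-0.25,0.8,0,0,0,0.5, 0,-0.1,0.5,0,0,0,0.5, 0,0,0,0,0,0,0.5]'
python3 - <<'E'
from h import *
need([.56,-.035,.011],down(-14,30))
E
```

```text
clock: 12.65
eef_pos: [0.561, -0.0336, 0.0264]
tcp_rot: [[0.967, -0.221, -0.123], [-0.253, -0.832, -0.494], [0.007, 0.509, -0.861]]
contact_force: [1.3, 0.4, -1.1]
opening: 0.0619
t 12.65 pos [ 0.561  -0.0336  0.0264] F [ 1.3  0.4 -1.1] open 0.0619
shift now-frame [-0.02 -0.16  0.35] shift after turn [-0.01 -0.16  0.35] turn [ 0.06  0.   -0.08]
```

```bash
python3 -m inch '[0,-0.1,0.2,0,0,0,0.5, 0,-0.06,0.15,0,0,0,0.5, 0,0,0,0,0,0,0.5]'
python3 -m inch '[0,0,0,0,0,0,1, 0,0,0,0,0,0,1, 0,0,0,0,0,0,1, 0,0,0,0,0,0,1, 0,0,-0.7,0,0,0,1, 0,0,-1,0,0,0,1, 0,0,-0.5,0,0,0,1, 0,0,0,0,0,0,1]'
python3 - <<'E'
from h import *
c=cam('top');find(c,.035)
need([.56,-.03+.0095,.013],down(-14,-30))
d=cam('side');save(c,'a',(280,180,380,260),4);save(d,'b',(260,180,360,260),4)
cv2.imwrite('pics/c6.png',np.hstack([cv2.imread('pics/%s.png'%n) for n in'ab']))
E
```

```text
clock: 13.02
eef_pos: [0.562, -0.0361, 0.0127]
tcp_rot: [[0.967, -0.226, -0.121], [-0.256, -0.833, -0.49], [0.01, 0.505, -0.863]]
contact_force: [0.4, -0.1, -1.8]
opening: 0.0617
clock: 14.02
eef_pos: [0.5733, 0.0083, 0.0917]
tcp_rot: [[0.967, -0.226, -0.12], [-0.256, -0.833, -0.491], [0.011, 0.505, -0.863]]
contact_force: [0.3, -0.8, 0.2]
opening: 0.0939
grey [336.9 206.1] ctr [ 0.5617 -0.0407] size [np.float64(0.039), np.float64(0.066)] yaw long 165.2
grey [299.7 199.8] ctr [0.5831 0.0767] size [np.float64(0.055), np.float64(0.075)] yaw long 85.6
brown [302. 240.] ctr [0.4566 0.0706] size [np.float64(0.044), np.float64(0.063)] yaw long 179.5
brown [341. 193.] ctr [ 0.6057 -0.0554] size [np.float64(0.006), np.float64(0.18)] yaw long 89.4
t 14.07 pos [0.5726 0.0076 0.0911] F [-0.5  0.9 -0.1] open 0.0941
shift now-frame [-0.14 -0.33  2.07] shift after turn [-0.13  1.63  1.31] turn [ 6.04 -0.06 -0.09]
```

View pics/c6.png

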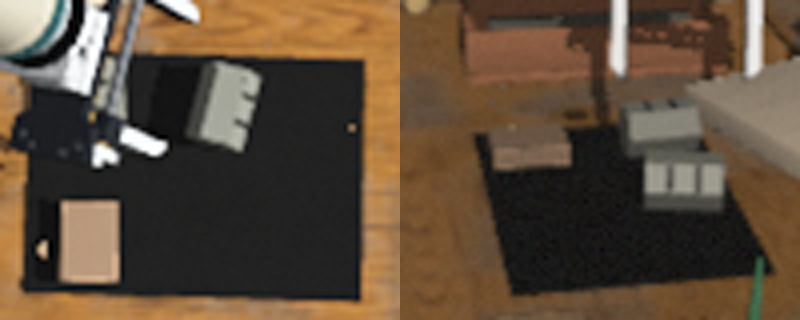

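Hone 2's kerfs are now on its upper −y flank (side crop (683,180)), so it needs one more 60° turn.

```bash
python3 -m inch '[0,0,-0.4,1,0,0,1, 0,0,0,1,0,0,1, 0,0,0,1,0,0,1, 0,0,0,1,0,0,1, 0,0,0,1,0,0,1, 0,0,0,1,0,0,1, 0,0,0,0,0,0,1]'
python3 - <<'E'
from h import *
need([.562,-.028,.013],down(-15,-30))
E
```

```text
clock: 15.0
eef_pos: [0.5676, 0.0061, 0.0935]
tcp_rot: [[0.963, -0.235, 0.128], [-0.268, -0.838, 0.475], [-0.004, -0.492, -0.871]]
contact_force: [0.6, -0.3, -0.0]
opening: 0.0942
t 15.0 pos [0.5676 0.0061 0.0935] F [ 0.6 -0.3 -0. ] open 0.0942
shift now-frame [0.1  1.74 1.33] shift after turn [0.08 1.75 1.31] turn [ 0.05 -0.01 -0.06]
```

```bash
python3 -m inch '[0.05,0.8,0.1,0,0,0,1, 0.05,0.5,0.4,0,0,0,1, 0,0.3,0.4,0,0,0,1, 0,0.1,0.3,0,0,0,1, 0,0,0,0,0,0,1]'
python3 - <<'E'
from h import *
need([.562,-.028,.013],down(-15,-30))
E
```

```text
clock: 15.62
eef_pos: [0.5576, -0.029, 0.0124]
tcp_rot: [[0.964, -0.239, 0.12], [-0.267, -0.84, 0.473], [-0.012, -0.488, -0.873]]
contact_force: [0.0, 0.3, 0.1]
opening: 0.0938
t 15.62 pos [ 0.5576 -0.029   0.0124] F [0.  0.3 0.1] open 0.0938
shift now-frame [ 0.1  -0.05  0.01] shift after turn [ 0.1  -0.05  0.01] turn [ 0.08  0.04 -0.08]
```

Place it back near y≈-0.055 after the turn.

```bash
python3 -m inch '[0.1,0,0,0,0,0,0.5, 0,0,0,0,0,0,0.5, 0,0,0,0,0,0,0.5, 0,0,0,0,0,0,0.5, 0,0,0,0,0,0,0.5, 0,-0.3,-0.5,0,0,0,0.5, 0,-0.5,-0.85,0,0,0,0.5, 0,-0.4,-0.7,0,0,0,0.5]' 40
python3 -m inch '[0,0,0,-1,0,0,0.5, 0,0,0,-1,0,0,0.5, 0,0,0,-1,0,0,0.5, 0,0,0,-1,0,0,0.5, 0,0,0,-1,0,0,0.5, 0,0,0,-1,0,0,0.5, 0,0,0,0,0,0,0.5]'
python3 - <<'E'
from h import *
need([.56,-.055,.012],down(-15,30))
E
```

```text
clock: 16.62
eef_pos: [0.5618, -0.0277, 0.1086]
tcp_rot: [[0.964, -0.24, 0.116], [-0.266, -0.84, 0.473], [-0.016, -0.487, -0.873]]
contact_force: [0.6, 0.4, -1.4]
opening: 0.0617
clock: 17.5
eef_pos: [0.5629, -0.0318, 0.1101]
tcp_rot: [[0.961, -0.229, -0.157], [-0.277, -0.811, -0.515], [-0.01, 0.538, -0.843]]
contact_force: [-0.2, 0.6, -1.1]
opening: 0.0619
t 17.5 pos [ 0.5629 -0.0318  0.1101] F [-0.2  0.6 -1.1] open 0.0619
shift now-frame [ 0.11 -0.83  2.38] shift after turn [ 0.08 -0.73  2.41] turn [ 0.26  0.1  -0.06]
```

```bash
python3 -m inch '[0.05,-0.25,0.7,0.25,0,0,0.5, 0.05,-0.25,0.7,0,0,0,0.5, 0,-0.2,0.6,0,0,0,0.5, 0,0,0.2,0,0,0,0.5, 0,0,0,0,0,0,0.5]'
python3 - <<'E'
from h import *
need([.56,-.055,.012],down(-15,30))
E
```

```text
clock: 18.12
eef_pos: [0.5591, -0.0587, 0.021]
tcp_rot: [[0.958, -0.247, -0.147], [-0.288, -0.836, -0.467], [-0.007, 0.489, -0.872]]
contact_force: [-0.7, -0.0, -2.2]
opening: 0.0617
t 18.12 pos [ 0.5591 -0.0587  0.021 ] F [-0.7 -0.  -2.2] open 0.0617
shift now-frame [-0.   -0.19  0.15] shift after turn [-0.   -0.19  0.15] turn [-0.07  0.12 -0.13]
```

```bash
python3 -m inch '[0,-0.12,0.14,0,0,0,0.5, 0,-0.06,0.06,0,0,0,0.5, 0,0,0,0,0,0,0.5]'
python3 -m inch '[0,0,0,0,0,0,1, 0,0,0,0,0,0,1, 0,0,0,0,0,0,1, 0,0,0,0,0,0,1, 0,0,-0.7,0,0,0,1, 0,0,-1,0,0,0,1, 0,0,-1,0,0,0,1, 0,0,0,0,0,0,1]'
python3 - <<'E'
from h import *
c=cam('top');find(c,.035)
need([.456,.072,.10],down(0,-45))
need([.456,.072,.10],down(0,0))
d=cam('side');save(c,'a',(280,180,380,260),4);save(d,'b',(260,180,360,260),4)
cv2.imwrite('pics/c7.png',np.hstack([cv2.imread('pics/%s.png'%n) for n in'ab']))
E
```

```text
clock: 18.5
eef_pos: [0.5614, -0.0572, 0.0157]
tcp_rot: [[0.957, -0.251, -0.145], [-0.289, -0.836, -0.467], [-0.004, 0.489, -0.872]]
contact_force: [-0.4, -0.4, -2.6]
opening: 0.0619
clock: 19.5
eef_pos: [0.5774, -0.0055, 0.1119]
tcp_rot: [[0.957, -0.25, -0.145], [-0.289, -0.836, -0.467], [-0.004, 0.489, -0.872]]
contact_force: [0.5, -0.2, -0.3]
opening: 0.0939
grey [316.5 212.5] ctr [0.5419 0.0239] size [np.float64(0.029), np.float64(0.054)] yaw long 89.4
grey [342.8 206. ] ctr [ 0.5617 -0.0597] size [np.float64(0.038), np.float64(0.065)] yaw long 163.3
grey [302.5 198. ] ctr [0.5887 0.0678] size [np.float64(0.038), np.float64(0.092)] yaw long 89.4
brown [302. 240.] ctr [0.4566 0.0706] size [np.float64(0.044), np.float64(0.063)] yaw long 179.5
brown [343.5 193. ] ctr [ 0.6056 -0.0634] size [np.float64(0.006), np.float64(0.164)] yaw long 89.4
t 19.55 pos [ 0.5757 -0.0066  0.1106] F [-0.  -0.5 -0.5] open 0.0942
shift now-frame [-3.43 -1.02 -0.24] shift after turn [-2.99 -1.2   1.58] turn [ 7.38 -0.2  -1.8 ]
t 19.55 pos [ 0.5757 -0.0066  0.1106] F [-0.  -0.5 -0.5] open 0.0942
shift now-frame [-3.43 -1.02 -0.24] shift after turn [-2.99 -1.97  0.27] turn [ 2.91  0.47 -1.64]
```

View pics/c7.png

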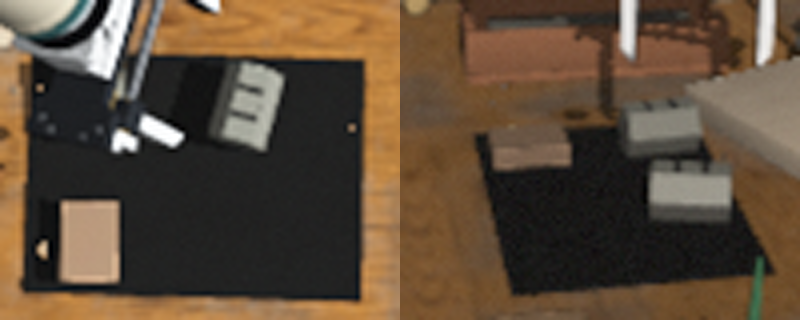

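Both hones now show their kerfs on top. Next is the whetstone.

```bash
python3 -m inch '[-0.8,0,-0.5,-0.4,0.1,-0.8,1, -0.8,0,-0.5,-0.4,0.1,-0.8,1, -0.8,0,0,0,0,0,1, -0.8,0,0,0,0,0,1, 0,0,0,0,0,0,1]'
python3 - <<'E'
from h import *
need([.456,.070,.06],down(0,40))
E
```

```text
clock: 20.23
eef_pos: [0.4461, 0.0241, 0.1511]
tcp_rot: [[0.988, 0.056, -0.144], [-0.042, -0.799, -0.599], [-0.148, 0.598, -0.787]]
contact_force: [0.4, 0.1, 0.2]
opening: 0.094
t 20.23 pos [0.4461 0.0241 0.1511] F [0.4 0.1 0.2] open 0.094
shift now-frame [ 0.54 -2.27  1.07] shift after turn [ 0.25 -2.34  1.01] turn [-0.3   0.82  0.34]
```

```bash
python3 -m inch '[0,0,0,-0.15,0.41,0.17,1, 0,0,0,-0.15,0.41,0.17,1, 0.1,-0.75,0.33,0,0,0,1, 0.1,-0.75,0.33,0,0,0,1, 0.05,-0.75,0.33,0,0,0,1, 0,0,0,0,0,0,1]'
python3 - <<'E'
from h import *
need([.456,.070,.010],down(0,40))
c=cam('top');d=cam('side');save(c,'a',(260,180,360,280),4);save(d,'b',(240,170,340,270),4)
cv2.imwrite('pics/c8.png',np.hstack([cv2.imread('pics/%s.png'%n) for n in'ab']))
E
```

```text
clock: 20.98
eef_pos: [0.4588, 0.0625, 0.0569]
tcp_rot: [[1.0, -0.005, -0.0], [-0.004, -0.761, -0.649], [0.003, 0.649, -0.761]]
contact_force: [-0.3, -1.1, -0.7]
opening: 0.0941
t 20.98 pos [0.4588 0.0625 0.0569] F [-0.3 -1.1 -0.7] open 0.0941
shift now-frame [-0.07 -0.9   0.77] shift after turn [-0.07 -0.9   0.78] turn [ 0.05  0.   -0.03]
```

View pics/c8.png

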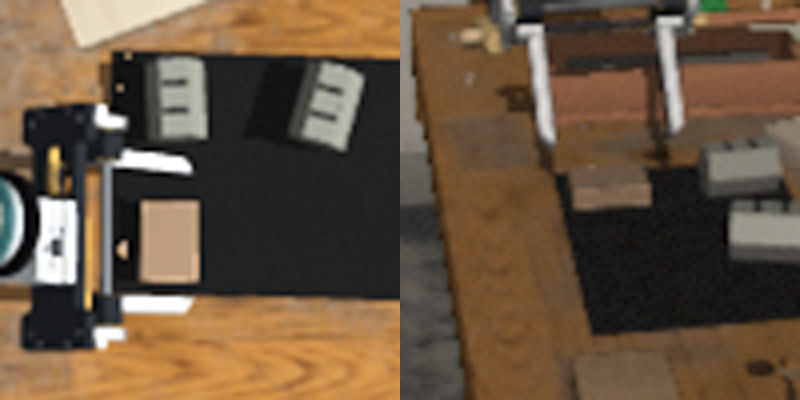

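```bash
python3 -m inch '[-0.05,-0.5,0,0,0,0,1, -0.05,-0.4,0.3,0,0,0,1, 0,0,0.3,0,0,0,1, 0,0,0.1,0,0,0,1, 0,0,0,0,0,0,1]'
python3 - <<'E'
from h import *
need([.456,.070,.010],down(0,40))
E
```

```text
clock: 21.7
eef_pos: [0.4557, 0.0694, 0.0136]
tcp_rot: [[1.0, -0.012, -0.0], [-0.009, -0.761, -0.648], [0.007, 0.648, -0.761]]
contact_force: [0.9, 0.2, 1.1]
opening: 0.0937
t 21.7 pos [0.4557 0.0694 0.0136] F [0.9 0.2 1.1] open 0.0937
shift now-frame [ 0.01 -0.07  0.06] shift after turn [ 0.01 -0.07  0.06] turn [ 0.04  0.   -0.07]
```

```bash
python3 -m inch '[0,-0.07,0.06,0,0,0,1, 0,0,0,0,0,0,0.5, 0,0,0,0,0,0,0.5, 0,0,0,0,0,0,0.5, 0,0,0,0,0,0,0.5, 0,0,0,0,0,0,0.5, 0,0.3,-0.4,0,0,0,0.5, 0,0.6,-0.75,0,0,0,0.5, 0,0.6,-0.75,0,0,0,0.5, 0,0,0,0,0,0,0.5]' 50
python3 -m inch '[0,0,0,1,0,0,0.5, 0,0,0,1,0,0,0.5, 0,0,0,1,0,0,0.5, 0,0,0,1,0,0,0.5, 0,0,0,1,0,0,0.5, 0,0,0,1,0,0,0.5, 0,0,0,1,0,0,0.5, 0,0,0,1,0,0,0.5, 0,0,0,1,0,0,0.5, 0,0,0,0,0,0,0.5]'
python3 - <<'E'
from h import *
need([.455,.02,.026],down(0,-50))
E
```

```text
clock: 22.95
eef_pos: [0.4554, 0.0741, 0.1125]
tcp_rot: [[1.0, -0.013, 0.001], [-0.01, -0.763, -0.647], [0.009, 0.647, -0.763]]
contact_force: [0.6, 0.3, -1.9]
opening: 0.0635
clock: 24.2
eef_pos: [0.4494, 0.0726, 0.1028]
tcp_rot: [[1.0, -0.014, -0.006], [-0.006, -0.728, 0.686], [-0.014, -0.685, -0.728]]
contact_force: [0.1, -0.6, -2.0]
opening: 0.0638
t 24.2 pos [0.4494 0.0726 0.1028] F [ 0.1 -0.6 -2. ] open 0.0638
shift now-frame [0.17 2.27 0.49] shift after turn [0.14 2.32 0.23] turn [ 0.67  0.03 -0.08]
```

```bash
python3 -m inch '[0,0.5,0.05,0.5,0,0,0.5, 0,0.5,0.05,0.25,0,0,0.5, 0,0.5,0.05,0,0,0,0.5, 0,0,0,0,0,0,0.5]'
python3 - <<'E'
from h import *
need([.455,.02,.026],down(0,-50))
c=cam('top');d=cam('side');save(c,'a',(260,180,360,280),4);save(d,'b',(240,170,340,270),4)
cv2.imwrite('pics/c9.png',np.hstack([cv2.imread('pics/%s.png'%n) for n in'ab']))
E
```

```text
clock: 24.7
eef_pos: [0.4482, 0.039, 0.0545]
tcp_rot: [[1.0, -0.006, -0.012], [0.006, -0.639, 0.77], [-0.012, -0.77, -0.638]]
contact_force: [-0.6, 0.4, -1.3]
opening: 0.0634
t 24.7 pos [0.4482 0.039  0.0545] F [-0.6  0.4 -1.3] open 0.0634
shift now-frame [0.18 0.85 0.09] shift after turn [0.17 0.85 0.09] turn [-0.03  0.07 -0.03]
```

View pics/c9.png

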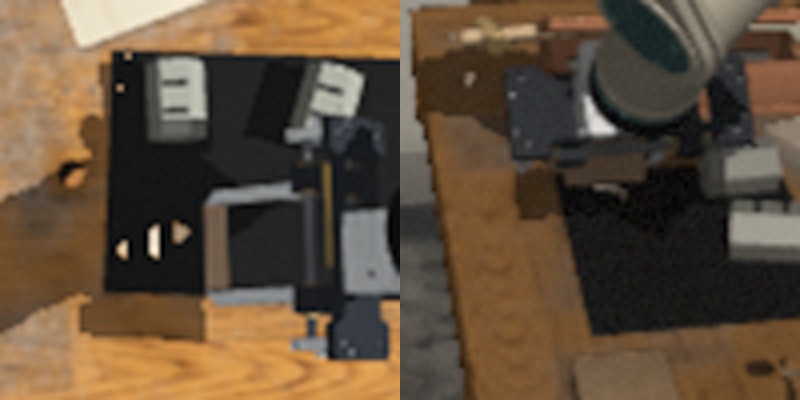

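The stone is held upright (top crop (215,250)). I'll lower it.

```bash
python3 -m inch '[0.1,0.4,0.05,0,0,0,0.5, 0,0.25,0.03,0,0,0,0.5, 0,0,0,0,0,0,0.5]'; python3 -m inch '[0,0.1,0.02,0,0,0,0.5, 0,0,0,0,0,0,0.5]'
python3 -m inch '[0,0.04,0.03,0,0,0,0.5, 0,0,0,0,0,0,0.5]'
```

```text
clock: 25.18
eef_pos: [0.453, 0.0266, 0.034]
tcp_rot: [[1.0, 0.001, -0.014], [0.011, -0.639, 0.769], [-0.008, -0.769, -0.639]]
contact_force: [0.7, -0.2, -1.0]
opening: 0.0638
clock: 25.42
eef_pos: [0.4529, 0.0247, 0.0304]
tcp_rot: [[1.0, 0.001, -0.014], [0.011, -0.639, 0.769], [-0.008, -0.769, -0.639]]
contact_force: [0.1, -0.5, -1.1]
opening: 0.0635
clock: 25.68
eef_pos: [0.4528, 0.0247, 0.0285]
tcp_rot: [[1.0, 0.001, -0.014], [0.012, -0.639, 0.769], [-0.008, -0.769, -0.639]]
contact_force: [-0.3, 0.2, -1.8]
opening: 0.0634
```

```bash
for i in 1; do python3 -m inch '[0,0.06,0.05,0,0,0,0.5, 0,0,0,0,0,0,0.5]'; python3 -m inch '[0,0.06,0.05,0,0,0,0.5, 0,0,0,0,0,0,0.5]'; done
```

```text
clock: 25.92
eef_pos: [0.4528, 0.0248, 0.0252]
tcp_rot: [[1.0, 0.001, -0.014], [0.012, -0.639, 0.769], [-0.008, -0.769, -0.639]]
contact_force: [1.2, 0.6, -0.8]
opening: 0.0635
clock: 26.18
eef_pos: [0.4529, 0.0251, 0.0229]
tcp_rot: [[1.0, 0.002, -0.014], [0.012, -0.638, 0.77], [-0.008, -0.77, -0.637]]
contact_force: [0.4, -1.6, 1.3]
opening: 0.0635
```

```bash
python3 -m inch '[0,0,0,0,0,0,0.78, 0,0,0,0,0,0,0.78, 0,0,0,0,0,0,1, 0,0,0,0,0,0,1, 0,0,0,0,0,0,1, 0,0,-0.5,0,0,0,1, 0,0,-0.8,0,0,0,1, 0,-0.4,-0.8,0,0,0,1, 0,-0.6,-0.6,0,0,0,1, 0,0,0,0,0,0,1]'
python3 - <<'E'
from h import *
c=cam('top');find(c,.035);d=cam('side');save(c,'a',(260,180,360,280),4);save(d,'b',(240,170,340,270),4)
cv2.imwrite('pics/c10.png',np.hstack([cv2.imread('pics/%s.png'%n) for n in'ab']))
E
```

```text
clock: 27.42
eef_pos: [0.4538, -0.0335, 0.1251]
tcp_rot: [[1.0, 0.001, -0.016], [0.013, -0.636, 0.772], [-0.01, -0.772, -0.636]]
contact_force: [-0.6, 0.0, -1.0]
opening: 0.094
grey [347.5 207.6] ctr [ 0.5566 -0.0745] size [np.float64(0.083), np.float64(0.087)] yaw long 93.3
grey [304. 204.] ctr [0.5695 0.0632] size [np.float64(0.044), np.float64(0.064)] yaw long 179.5
brown [328.5 193. ] ctr [ 0.6061 -0.0154] size [np.float64(0.006), np.float64(0.26)] yaw long 89.4
```

View pics/c10.png

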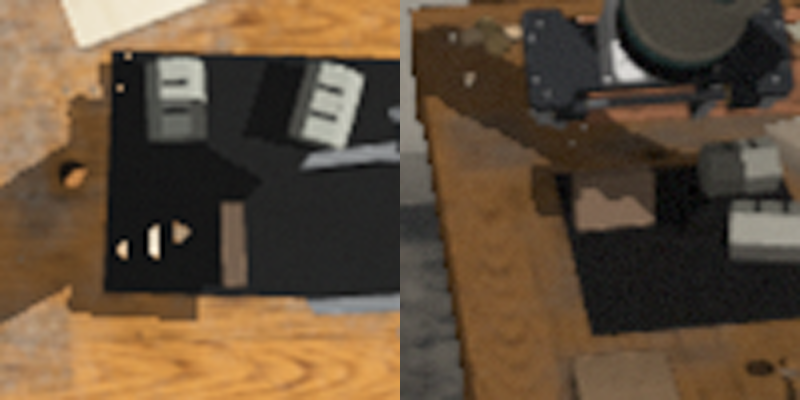

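The stone stands on its edge (top crop: thin strip at (233,245); side crop: tall face at (613,200)), and the hones are fine. Now the lid: triangulate the brass lip from the first images.

```bash
python3 - <<'E'
from h import *
c,d=cam('top'),cam('side');P=[]
def und(c,uv): return cv2.undistortPoints(np.array([[uv]],float),c['K'],np.array(c['D'],float))[0,0]
M=lambda c:np.c_[np.array(c['R']),np.array(c['t'])]
def tri(a,b):
    X=cv2.triangulatePoints(M(c),M(d),und(c,a).reshape(2,1),und(d,b).reshape(2,1)).ravel();return X[:3]/X[3]
out=[]
for n,roi in(('top',(240,190,256,225)),('side',(270,165,345,185))):
    im=cv2.resize(cv2.imread('pics/%s0.png'%n),(640,400),interpolation=cv2.INTER_AREA)
    h=cv2.cvtColor(im,cv2.COLOR_BGR2HSV).astype(int);x0,y0,x1,y1=roi
    m=np.zeros(h.shape[:2],bool);m[y0:y1,x0:x1]=((h[...,0]>=15)&(h[...,0]<32)&(h[...,1]>90)&(h[...,2]>100))[y0:y1,x0:x1]
    v,u=np.nonzero(m);print(n,len(u),u.mean(),v.mean(),u.min(),u.max(),v.min(),v.max());out.append((u.mean(),v.mean()))
    r=im[y0-4:y1+4,x0-12:x1+12];cv2.imwrite('pics/%s.png'%('a' if n=='top' else 'b'),cv2.resize(r,None,fx=8 if n=='side' else 12,fy=8 if n=='side' else 12,interpolation=cv2.INTER_CUBIC))
print('lip',tri(*out)); 
for z in(.06,.07,.08): print(z,ray(c,out[0],z))
print('side vertical row at y=.225:',[ (z,proj(d,[.56,.225,z]).round(1)) for z in (.05,.06,.07,.08)])
A,B=cv2.imread('pics/a.png'),cv2.imread('pics/b.png');H=max(len(A),len(B));pad=lambda I:np.vstack([I,np.zeros((H-len(I),I.shape[1],3),np.uint8)])
I=np.hstack([pad(A),pad(B)]);cv2.imwrite('pics/c11.png',cv2.resize(I,(800,int(H*800/I.shape[1]))))
E
```

```text
top 86 250.86046511627907 210.59302325581396 247 255 199 224
side 285 306.0140350877193 172.88070175438597 270 344 167 184
lip [0.53883484 0.22199679 0.10909678]
0.06 [0.547002   0.22790648 0.06      ]
0.07 [0.54575711 0.22663721 0.07      ]
0.08 [0.54451223 0.22536794 0.08      ]
side vertical row at y=.225: [(0.05, array([311.8, 187.3])), (0.06, array([311.9, 184.8])), (0.07, array([311.9, 182.2])), (0.08, array([311.9, 179.7]))]
```

View pics/c11.png

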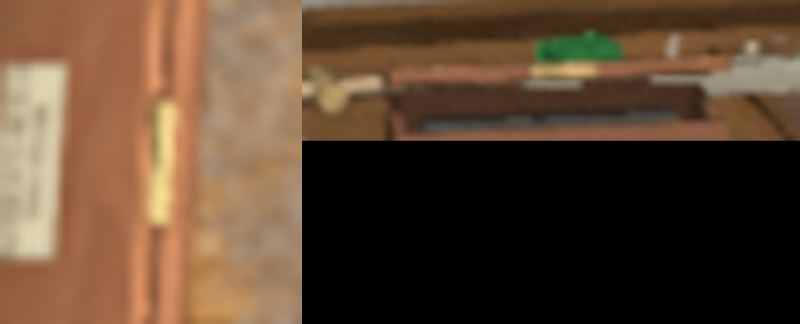

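```bash
python3 - <<'E'
from h import *
c,d=cam('top'),cam('side')
def und(c,uv): return cv2.undistortPoints(np.array([[uv]],float),c['K'],np.array(c['D'],float))[0,0]
M=lambda c:np.c_[np.array(c['R']),np.array(c['t'])]
def tri(a,b):
    X=cv2.triangulatePoints(M(c),M(d),und(c,a).reshape(2,1),und(d,b).reshape(2,1)).ravel();return X[:3]/X[3]
print('lip',tri((249.5,207.2),(310.3,174.9)))
# front wall top edge, side rows: left (258+86/5.03,161+133/5.03) right
for uv in[(276,187.3),(340,186.5),(310,185.3)]: print('wall',ray(d,uv,.052))
print('wall from top view',ray(c,(254,207),.052), [ray(c,np.array(uv)/1.25,.052) for uv in((318,209),(311,311))])
need([.545,.15,.09],down(0,-55))
print(robot.state()['q'])
E
```

```text
lip [0.55331231 0.22713166 0.09835057]
wall [0.42848739 0.2431515  0.052     ]
wall [0.66479094 0.20887574 0.052     ]
wall [0.55654381 0.24092297 0.052     ]
wall from top view [0.55921316 0.21919109 0.052     ] [array([0.68612976, 0.21883387, 0.052     ]), array([0.42909082, 0.23446119, 0.052     ])]
t 27.73 pos [ 0.4522 -0.0324  0.1228] F [ 0.  -0.5 -1.2] open 0.0938
shift now-frame [ 2.39 -2.26  4.  ] shift after turn [ 2.32 -1.94  4.21] turn [ 0.43  0.11 -0.02]
[ 0.91465662  0.8989448  -0.5618136   1.90083485 -0.4251663   0.92535982
  0.79072328]
```

```bash
python3 -m inch '[0.7,-0.8,-0.65,0,0,0,0, 0.7,0,0,0.5,0,0,0, 0.7,0,0,0.5,0,0,0, 0.4,0,0,0.5,0,0,0, 0,0,0,0,0,0,0]' 10
python3 - <<'E'
from h import *
need([.552,.15,.075],down(-3,-65));print(np.round(robot.state()['q'],2))
E
```

```text
clock: 28.35
eef_pos: [0.5539, -0.0293, 0.1604]
tcp_rot: [[1.0, -0.012, -0.022], [0.015, -0.402, 0.916], [-0.02, -0.916, -0.402]]
contact_force: [-0.3, 0.3, 0.3]
opening: 0.0476
t 28.35 pos [ 0.5539 -0.0293  0.1604] F [-0.3  0.3  0.3] open 0.0476
shift now-frame [0.06 0.16 4.96] shift after turn [-0.28  0.05  4.96] turn [-0.13  0.4   0.06]
[ 0.88  1.09 -0.61  1.57 -0.5   1.22  0.73]
```

```bash
python3 -m inch '[0,0,0.8,-0.13,0.4,0,0, 0,0,0.8,0,0,0,0, 0,0,0.8,0,0,0,0, 0,0,0.8,0,0,0,0, 0,0,0.8,0,0,0,0, 0,0,0.6,0,0,0,0, 0,0,0,0,0,0,0]'
python3 - <<'E'
from h import *
need([.555,.20,.067],down(-3,-65));print(np.round(robot.state()['q'],2))
E
```

```text
clock: 29.22
eef_pos: [0.5549, 0.1438, 0.0825]
tcp_rot: [[0.999, -0.01, 0.044], [-0.044, -0.431, 0.901], [0.01, -0.902, -0.431]]
contact_force: [-0.5, -0.4, -0.6]
opening: 0.0009
t 29.23 pos [0.5549 0.1438 0.0825] F [-0.5 -0.4 -0.6] open 0.0009
shift now-frame [-0.06 -0.26  1.43] shift after turn [-0.07 -0.24  1.43] turn [0.06 0.02 0.07]
[ 0.74  1.18 -0.72  1.85 -0.67  0.7   0.87]
```

```bash
python3 -m inch '[0,-0.15,0.7,0,0,0,0, 0,-0.15,0.7,0,0,0,0, 0,-0.25,0.5,0,0,0,0,0,0,0,0,0,0,0]'
python3 - <<'E'
from h import *
need([.555,.247,.068],down(-3,-65));print(np.round(robot.state()['q'],2))
d=cam('side');save(d,'c12',(255,130,375,220),6)
E
```

```text
clock: 29.72
eef_pos: [0.5599, 0.2185, 0.0701]
tcp_rot: [[0.999, -0.008, 0.049], [-0.047, -0.438, 0.898], [0.014, -0.899, -0.438]]
contact_force: [-0.7, -0.2, -0.6]
opening: 0.0008
t 29.73 pos [0.5599 0.2185 0.0701] F [-0.7 -0.2 -0.6] open 0.0008
shift now-frame [-0.16 -0.26  0.66] shift after turn [-0.16 -0.25  0.66] turn [ 0.1  -0.01  0.08]
[ 0.66  1.23 -0.8   1.89 -0.74  0.53  0.9 ]
```

View pics/c12.png

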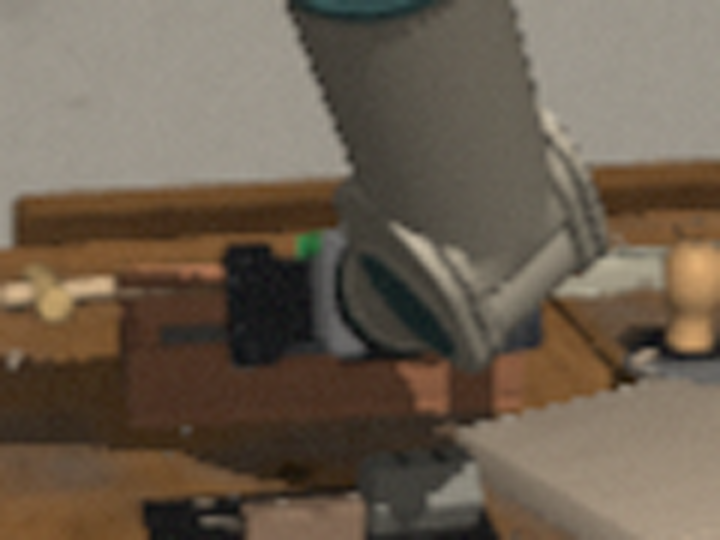

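The gripper hides the contact from the side camera, and the force is zero, so nothing is touching. I'll go on under the lip and lift by feel.

```bash
python3 -m inch '[-0.1,-0.13,0.35,0,0,0,0, 0,-0.1,0.3,0,0,0,0, 0,0,0,0,0,0,0]'; python3 -m inch '[0,-0.35,-0.15,0,0,0,0, 0,0,0,0,0,0,0]'
python3 -m inch '[0,-0.35,-0.15,0,0,0,0, 0,0,0,0,0,0,0]'
python3 -c "
from h import *
print(np.round(robot.state()['q'],2))"
```

```text
clock: 30.15
eef_pos: [0.5607, 0.2397, 0.065]
tcp_rot: [[0.998, -0.01, 0.057], [-0.056, -0.444, 0.894], [0.016, -0.896, -0.444]]
contact_force: [0.0, 0.0, -0.6]
opening: 0.001
clock: 30.4
eef_pos: [0.5613, 0.239, 0.0807]
tcp_rot: [[0.998, -0.011, 0.059], [-0.058, -0.446, 0.893], [0.017, -0.895, -0.446]]
contact_force: [0.2, -0.5, -0.4]
opening: 0.0004
clock: 30.65
eef_pos: [0.5616, 0.2387, 0.0962]
tcp_rot: [[0.998, -0.011, 0.061], [-0.059, -0.448, 0.892], [0.017, -0.894, -0.448]]
contact_force: [0.6, -0.4, -0.5]
opening: 0.0011
[ 0.64  1.18 -0.84  1.92 -0.79  0.49  0.88]
```

```bash
python3 -m inch '[0,-0.2,0.05,0,0,0,0, 0,0,0,0,0,0,0]'
python3 -m inch '[0,-0.2,0,0,0,0,0, 0,0,0,0,0,0,0]'
python3 - <<'E'
from h import *
need([.555,.247,.1],down(-3,-65))
c=cam('top');save(c,'c13',(215,160,305,235),8)
E
```

```text
clock: 30.9
eef_pos: [0.5623, 0.2435, 0.1026]
tcp_rot: [[0.998, -0.011, 0.062], [-0.06, -0.449, 0.891], [0.018, -0.893, -0.449]]
contact_force: [-1.1, -0.0, -0.4]
opening: 0.0001
clock: 31.15
eef_pos: [0.5624, 0.2474, 0.1096]
tcp_rot: [[0.998, -0.012, 0.062], [-0.06, -0.45, 0.891], [0.017, -0.893, -0.45]]
contact_force: [0.5, -0.7, 0.4]
opening: 0.0006
t 31.15 pos [0.5624 0.2474 0.1096] F [ 0.5 -0.7  0.4] open 0.0006
shift now-frame [-0.19  0.22  0.09] shift after turn [-0.18  0.23  0.08] turn [ 0.17 -0.09  0.07]
```

View pics/c13.png

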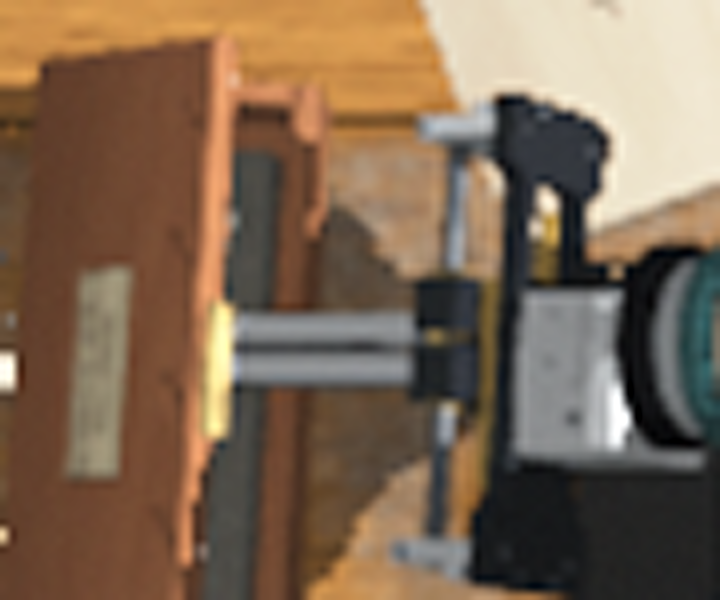

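The lid is rising; the brass lip is now at px (242.4,206.2). Compute its angle by intersecting the ray with the lip's arc.

```bash
cat >> h.py <<'E'
from scipy.optimize import brentq
def ang(c,uv,hy=.325):
    def f(th):
        y=hy-.109*np.cos(th)+.010*np.sin(th)*1; z=.053+.109*np.sin(th)+.010*np.cos(th)
        return ray(c,uv,z)[1]-y
    g=np.radians(np.arange(0,100,2));F=[f(t) for t in g]
    return [round(np.degrees(brentq(f,g[i],g[i+1])),1) for i in range(len(g)-1) if F[i]*F[i+1]<0]
E
python3 - <<'E'
from h import *
c=cam('top')
for hy in(.320,.325,.33): print(hy,ang(c,(249.5,207.2),hy),ang(c,(242.4,206.2),hy))
E
```

```text
0.32 [np.float64(25.5)] [np.float64(40.8)]
0.325 [np.float64(21.0)] [np.float64(37.5)]
0.33 [np.float64(16.0)] [np.float64(34.1)]
```

```bash
python3 -m inch '[0,-0.25,0.06,0,0,0,0, 0,-0.2,0.06,0,0,0,0, 0,-0.15,0.12,0,0,0,0, 0,0,0,0,0,0,0]'
python3 - <<'E'
from h import *
need([.56,.2726,.1305],down(-3,-65));print(np.round(robot.state()['q'],2))
E
```

```text
clock: 31.75
eef_pos: [0.5635, 0.267, 0.1267]
tcp_rot: [[0.998, -0.013, 0.063], [-0.062, -0.451, 0.89], [0.017, -0.892, -0.451]]
contact_force: [-0.7, -1.4, -0.7]
opening: 0.0003
t 31.75 pos [0.5635 0.267  0.1267] F [-0.7 -1.4 -0.7] open 0.0003
shift now-frame [-0.1  -0.15  0.08] shift after turn [-0.1  -0.14  0.08] turn [ 0.18 -0.09  0.06]
[ 0.61  1.13 -0.88  1.94 -0.83  0.46  0.84]
```

```bash
cat >> h.py <<'E'
def lip():
    c=cam('top');h=cv2.cvtColor(c['frame'],cv2.COLOR_RGB2HSV).astype(int)
    m=((h[...,0]>=21)&(h[...,0]<32)&(h[...,1]>90)&(h[...,2]>140));m[:,:225]=0;m[:,256:]=0;m[:193]=0;m[220:]=0
    v,u=np.nonzero(m);print('lip',len(u),u.mean().round(1),v.mean().round(1),u.min(),u.max(),v.min(),v.max(),[ang(c,(u.mean(),v.mean()),k) for k in(.32,.325)]);return c
E
python3 - <<'E'
from h import *
lip()
E
python3 -m inch '[0,-0.14,0.07,0,0,0,0, 0,0,0,0,0,0,0]'
python3 - <<'E'
from h import *
c=lip();save(c,'c14',(215,160,305,235),8)
E
```

```text
lip 21 233.4 205.1 232 235 197 211 [[np.float64(56.3)], [np.float64(53.5)]]
clock: 32.05
eef_pos: [0.5637, 0.2722, 0.1304]
tcp_rot: [[0.998, -0.014, 0.063], [-0.062, -0.451, 0.89], [0.016, -0.893, -0.451]]
contact_force: [0.7, -0.4, -1.7]
opening: 0.0004
lip 19 231.6 205.5 230 233 196 212 [[np.float64(59.2)], [np.float64(56.5)]]
```

View pics/c14.png

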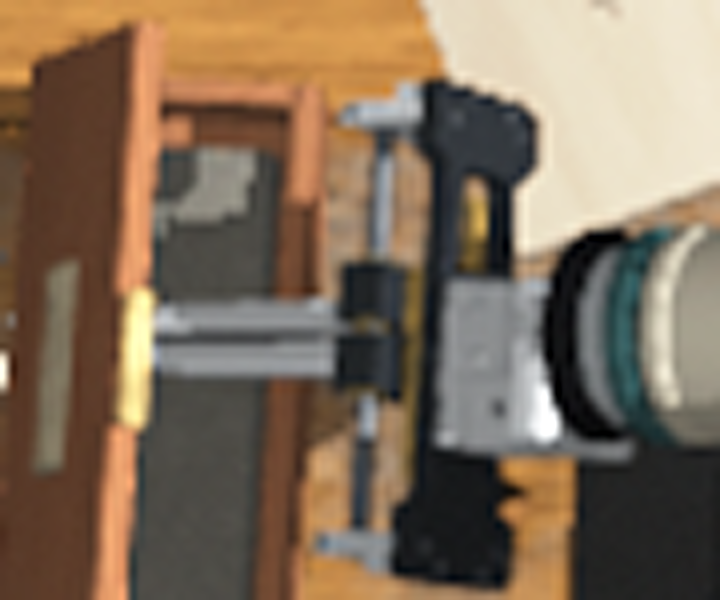

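```bash
python3 -m inch '[0,-0.04,0.04,0,0,0,0, 0,0,0,0,0,0,0, 0,0.12,-0.2,0,0,0,0, 0,0,-0.8,0,0,0,0, 0,0,-0.9,0,0,0,0, 0,0,-0.9,0,0,0,0, 0,-0.4,-0.9,0,0,0,0, 0,-0.8,-0.5,0,0,0,0, 0,-1,-0.3,0,0,0,0]'
python3 -m inch '[0,-1,-0.3,-0.8,0,0,0, 0.5,-1,-0.3,-0.8,0,0,0, 0,0,0,-0.8,0,0,0, 0,0,0,0,0,0,0]'
python3 - <<'E'
from h import *
lip();need([.4,-.25,.3],down(0,0))
E
```

```text
clock: 33.22
eef_pos: [0.5506, 0.1458, 0.2905]
tcp_rot: [[0.998, -0.02, 0.055], [-0.058, -0.443, 0.895], [0.007, -0.896, -0.443]]
contact_force: [0.1, 0.1, 0.0]
opening: 0.0004
clock: 33.72
eef_pos: [0.5704, 0.1644, 0.3778]
tcp_rot: [[0.998, -0.04, 0.044], [-0.058, -0.774, 0.63], [0.009, -0.632, -0.775]]
contact_force: [0.9, -1.1, -0.2]
opening: 0.0008
lip 34 230.9 205.4 229 233 196 212 [[np.float64(60.3)], [np.float64(57.6)]]
t 33.77 pos [0.5705 0.1626 0.3761] F [ 0.2 -0.2 -0. ] open 0.0004
shift now-frame [-3.64  9.37 -5.21] shift after turn [-4.26 10.31  1.9 ] turn [-3.92 -0.15 -0.33]
```

```bash
python3 -m inch '[-0.4,0.9,-0.5,-0.5,0,0,0, -0.4,0.9,-0.4,-0.5,0,0,0, -0.4,0.9,-0.2,-0.5,0,0,0, -0.4,0.9,-0.2,-0.5,0,0,0, -0.4,0.9,0,-0.5,0,0,0, -0.4,0.9,0,-0.5,0,0,0, -0.4,0.9,0,-0.5,0,0,0, -0.4,0.9,0,-0.4,0,0,0, -0.4,0.9,0,0,0,0,0, 0,0.9,0,0,0,0,0]'
python3 - <<'E'
from h import *
c=lip();d=cam('side');find(c,.035)
s=robot.state();print(s['clock'],s['eef_pos'],s['contact_force'])
save(c,'a',(215,165,375,265),5)
save(d,'b',(255,120,375,245),5)
A,B=cv2.imread('pics/a.png'),cv2.imread('pics/b.png')
B=cv2.resize(B,None,fx=500/len(B),fy=500/len(B));I=np.hstack([A,B]);cv2.imwrite('pics/c15.png',cv2.resize(I,(800,int(500*800/I.shape[1]))));print(I.shape,B.shape)
E
```

```text
clock: 35.02
eef_pos: [0.3741, -0.2103, 0.2877]
tcp_rot: [[0.995, -0.081, -0.058], [-0.08, -0.997, 0.022], [-0.06, -0.017, -0.998]]
contact_force: [1.4, -0.8, -0.4]
opening: 0.0002
lip 33 230.8 205.3 229 233 196 212 [[np.float64(60.5)], [np.float64(57.8)]]
grey [342.7 205.9] ctr [ 0.5621 -0.0593] size [np.float64(0.039), np.float64(0.066)] yaw long 163.3
grey [305. 204.] ctr [0.5695 0.06  ] size [np.float64(0.038), np.float64(0.064)] yaw long 179.5
brown [323. 229.] ctr [0.4908 0.0038] size [np.float64(0.019), np.float64(0.064)] yaw long 179.2
brown [328.5 193. ] ctr [ 0.6061 -0.0154] size [np.float64(0.006), np.float64(0.26)] yaw long 89.4
35.125 [ 0.37404591 -0.21339107  0.28725586] [-0.05380557 -0.11678101  0.09044099]
(500, 1280, 3) (500, 480, 3)
```

The viewer has reached its limit, so I'll check numerically. The whetstone's strip has moved from px (318,241) to (323,229), probably the announced nudge. I need to confirm it is still upright and that the kerfs are still on top.

```bash
python3 - <<'E'
from h import *
c=lip();d=cam('side')
p=ray(c,(323,229),.049);print('stone',p)
V=lambda hx,hy,z0,z1:np.array([[p[0]+a*hx,p[1]+b*hy,z] for a in(-1,1) for b in(-1,1) for z in(z0,z1)])
for n,v in(('upright',V(.032,.009,.003,.049)),('flat',V(.032,.023,.003,.021))):
    q=np.array([proj(d,x) for x in v]);print(n,q.min(0).round(1),q.max(0).round(1))
h=cv2.cvtColor(d['frame'],cv2.COLOR_RGB2HSV).astype(int);m=((h[...,2]>70)&(h[...,1]>40)).astype(np.uint8);m[:,:270]=0;m[:,345:]=0;m[:195]=0;m[250:]=0
n,l,s,g=cv2.connectedComponentsWithStats(m)
for i in range(1,n):
    if s[i][4]>60: print('side brown x,y,w,h,area',s[i],g[i].round(1))
V2=h[...,2]; print('side V column profile',V2[198:232,int(proj(d,p)[0])].tolist())
g=cv2.cvtColor(c['frame'],cv2.COLOR_RGB2GRAY)
print('hone1 rows x mean over top flat',g[193:217,303:308].min(1).tolist());print('hone1 left flank',g[193:217,298:300].mean(1).round().tolist())
print(g[194:218,334:352:1])
E
```

```text
lip 30 230.8 205.6 230 233 196 212 [[np.float64(60.4)], [np.float64(57.8)]]
stone [0.48827135 0.00431849 0.049     ]
upright [294.5 212. ] [315.4 229.1]
flat [293.8 218. ] [316.3 231.1]
side brown x,y,w,h,area [277 195  68  35 983] [315. 204.]
side brown x,y,w,h,area [270 201  17  49 507] [275.6 230.9]
side brown x,y,w,h,area [295 212  22  17 310] [305.5 220.2]
side V column profile [140, 122, 108, 104, 97, 94, 94, 100, 94, 78, 56, 60, 91, 80, 40, 89, 109, 135, 131, 126, 126, 124, 126, 124, 124, 124, 124, 128, 125, 136, 82, 21, 25, 21]
hone1 rows x mean over top flat [52, 116, 173, 174, 173, 174, 142, 60, 122, 176, 173, 173, 176, 143, 62, 127, 178, 175, 174, 178, 146, 80, 47, 33]
hone1 left flank [38.0, 50.0, 82.0, 94.0, 88.0, 84.0, 84.0, 86.0, 85.0, 84.0, 84.0, 81.0, 78.0, 78.0, 78.0, 79.0, 75.0, 71.0, 71.0, 70.0, 74.0, 70.0, 50.0, 34.0]
[[ 34  31  45  61  58  58  56  52  52  51  67  81  81  83  82  83  82  78]
 [ 32  34  39  51  53  52  79 101  78  52  29  23  24  27  29  32  32  32]
 [ 26  26  45  68  73  68 124 166 152 139 147 133  73  34  27  30  33  35]
 [ 19  21  48  70  71  7
[... 851 characters left out ...]
187 182 132  40  34  35]
 [ 75  70 100 147 150 132 114  93  75  80 153 187 189 174 110  27  36  35]
 [ 72  67 125 175 179 180 171 161 147 134 165 187 189 163  84  30  34  35]
 [ 72  71 138 179 177 176 176 177 177 178 183 187 191 145  38  32  34  35]
 [ 71 101 156 178 176 175 176 176 175 180 185 187 184 128  27  35  36  38]
 [ 69 109 157 176 179 177 177 176 175 181 186 188 162  83  30  33  35  35]
 [ 54  77 107 130 144 153 172 179 180 184 186 191 150  48  30  35  36  36]
 [ 30  42  48  57  71  93 120 137 156 182 192 184 132  40  34  36  36  34]
 [ 19  21  25  32  39  44  46  57  92 135 165 169 111  29  34  36  35  36]
 [ 29  31  27  28  28  29  36  42  43  54  88 112  80  32  34  36  36  36]]
```

```bash
python3 -c "
from h import *
print(workorder.job_done())"
```

```text
the job is handed in; nothing more can be done
None
```

The job is handed in at about 35 s on the robot's clock. Both hones are turned kerfs-up, the one whetstone is on its long edge, and the lid stands open at about 60°. No other hone or brown whetstone was on the mat.

- **Hones:** I turned one by 60° and the other by 120° in two grips. In the last top image, two dark kerf lines cross the top flat of each.
- **Whetstone:** I turned it 90° and set it down. After that it shifted about 4 cm, most likely the announced nudge. It is still on the mat and upright: the side-view outline, px 295–317 by 212–229, matches the one predicted for an upright stone rather than a flat one.
- **Lid:** I raised it with the closed fingertips, and it stayed put after I backed off. The top view puts it at 58–60.5°, depending on where the hinge line is taken to be.
- **Robot and surroundings:** The arm was parked clear with no contact force. I never reached for the green look-alike or the loose tools, but I did not measure their positions again at the end.

My last picture was refused because I had reached the viewing limit, so the final checks were made from pixel values rather than by eye.

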